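# Start a leak test on a repaired watch

## Task

Take the round watch, on its wrist block, and set it down gently, dial up, in the nest of the open test chamber, then close the hood gently so that the two chamber halves meet all round. When it is shut, swing the locking lever over the hood's tongue until it is fully home, and only then press the start button right down and let it come back. Leave the rectangular watch, the tin and the loupe where they are.

Things in the scene. Friction and masses are not known exactly. Their poses are not given: they have to be found in the camera images.
- tester: The leak tester, fixed: white housing 270 (x) by 250 mm (y), deck 55 mm high. Origin: on the bench under it; x to its rear (hinge side), -x to its front, facing the robot, z up. On the deck a round lower chamber half, 132 mm outside, 104 inside, rim 102 mm above the bench and 12 above its floor, centred at x +10 mm; lever post front left, button front right, gauge rear right (107 mm high).
- nest (a point): Centre of the nest: the chamber floor, 90 mm above the bench, between four low white ribs 5 mm tall that leave a clear space 76 mm along the tester's x and 56 mm along its y. Its axes are those of the tester.
- watch: The watch to test: round steel case, 42 mm, its bracelet closed round a hard black wrist block; one loose piece, 0.2 to 0.3 kg. Origin: centre of the flat underside; x along the bracelet, y across, z up through the dial. 70 mm long in x, 50 mm wide in y with plain parallel block sides 40 mm tall to grasp, 54 mm tall. Goes in the nest with its length along the tester's x, either end first.
- dress_watch: A second watch that stays where it is: same wrist block and bracelet, but a small rectangular case 34 by 26 mm, 48 mm tall in all. Origin and axes as for the round watch. The two may stand on either side of the tester.
- hood (a joint): Angle of the hood (rad): 0 shut, rims touching; grows as it opens, to 1.85; starts at 1.58 to 1.72. The hinge is stiff: the hood stays where it is left and must be moved all the way (about 2 N at the tongue). The hood is the upper chamber half: a clear bell 116 mm in diameter on a flange 132 mm in diameter, 10 mm thick; shut, its top is 188 mm above the bench; open, it stands 300 mm high.
- hood_hinge (a point): Point on the hood's hinge axis, at the rear middle of the chamber, 104 mm above the bench. The axis runs along the tester's y.
- hood_grip (a point): Middle of the rubber grip of the hood's tongue, a flat tab 22 mm wide (along the tester's y), 12 mm thick, sticking out 44 mm from the flange opposite the hinge; this point is 13 mm from its free end and 181 mm from the hinge axis. Open, the tab points up; shut, it points to the front with this point 108 mm above the bench (4 mm above the hinge axis).
- lock (a joint): Angle of the locking lever (rad) about its upright axis: 0 fully home, lying over the tongue against its stop, pointing along the tester's -y; grows as it swings clockwise (seen from above) out to the front (-x at 1.57), to 2.5; starts at 2.05 to 2.35, clear of the tongue. Stays where it is left; about 2 N at the knob. Swung in too early it bars the hood.
- lock_pivot (a point): The lever's vertical turning axis, on the steel post at the tester's front left, at the underside of the lever arm, 115.5 mm above the bench.
- lock_knob (a point): The lever's upright round black knob, 18 mm diameter, 40 mm tall above the flat arm, whose top is 125.5 mm above the bench; this point is on the knob's axis 80 mm from the turning axis, 12 mm below the knob's top, 153.5 mm above the bench.
- start (a joint): Travel of the start button (m): 0 is up, 0.006 is right down. A spring returns it; right down takes about 6 N.
- start_top (a point): Middle of the top of the grey mushroom start button, 40 mm diameter, 87 mm above the bench when up; it is pressed straight down.
- loupe: White eye loupe, 38 mm diameter, 36 mm tall, standing right of the tester; leave alone. Origin: centre of its underside.
- tin: Flat round metal tin, 70 mm diameter, 22 mm tall, left of the tester; leave alone. Origin: centre of its underside.

How it is judged:
By the outcome, as a careful person would: the job done as asked, in the order asked, and still so for the second after the job is handed in, with the robot touching nothing.
It also fails if it takes over 72 s, if anything falls off the work surface, if the arm or the gripper's body presses on something with over 40 N, if the wrist force passes 120 N, or if a joint passes its speed limit or range.

## Robot

A 6-joint arm with a two-finger parallel gripper is mounted at the origin on the work surface. World frame = base frame: x ahead of the robot, y to its left, z up, the work surface at z = 0. Lengths are in m, angles in rad, forces in N, time in s.
With the tool pointing down it reaches from about 0.25 to 0.775 m from the base axis. Payload 4 kg.
Tool frame: the origin (TCP) lies between the finger pads; the fingertips stand arm.tip_reach ahead of it and the grasp point (between the pads) lies 11 mm behind it (arm.tip_reach is the distance from the TCP to the fingertips, in m); z points along the fingers, y is the line along which they close (so a half turn about z gives the same grasp; the last joint's range is limited). The gripper opens to 94 mm and grips with 3 to 60 N. Pads are 16 mm wide; open, the fingers measure 119 mm over their backs; the gripper's body (75 mm by 177 mm) begins 78 mm behind the grasp point.
Start: joints at [-1.323, 0.087, 1.371, -0, 1.684, -0.103], TCP at [0.189, -0.517, 0.176] pointing down, gripper open.
Joint ranges: [-3.1, 3.1], [-0.76, 2.03], [0.27, 2.55], [-1.08, 4.22], [0.17, 2.65], [-2.57, 2.57]. Speed limits (rad/s): [2.79, 2.79, 3.14, 3.14, 3.14, 3.14].

## Interface

Orientations are given as a rotation vector (axis times angle).
In Python, from station import arm, vision gives the robot as it stands.
- The arm moves only by the shell command python3 -m inch 'ROWS' [FORCE]. ROWS is JSON, a list that holds one entry, the list of rows, each a list of 5 numbers: the shift along the tool's x, y, z in mm, then the turn about the tool's z in rad, then the opening, from -1 (shut) to 1 (fully open). In form: [[[tx, ty, tz, yaw, jaw], ...]]. A call has 1 to 20 rows; each row shifts and turns the commanded pose from where the row before left it, along the tool's axes as they then stand; what a row does not reach is not made up. A row lasts 1/10 s, in which the tool goes at most 50 mm and 8.59 degrees, less where a joint would pass 70% of its speed; a pose out of reach is approached as far as the arm can. A call is refused whole if a number of a shift passes 50 or a number of a turn 0.15, either way. A call with a gripper value outside its range is refused whole. The fingers move at their own pace and stop on an object; FORCE is the grip in N (left out, the last holds). Time passes only in rows, so rows that do not move let the fingers close. It gives the time, the measured TCP pose, the force, the opening and the grip force at its end, in the units of the state.
- arm.observe(): the state, without advancing time (a new reading comes with each control period).
- vision.read_camera(name): name is "scene" or "top"; returns (picture, depth): 400x640x3 uint8, red, green, blue; 400x640 float32, m along the optical axis (not along the pixel's ray), 0 where there is no reading.
- vision.camera_info(name): a dict with "fx", "fy", "cx", "cy" (pixels), "world_to_cam" (4x4, takes a point from world to camera coordinates). Camera axes: x right, y down, z forward; pixel columns grow to the right and rows downward; lengths in m; the calibration is good to about 2 mm. A picture is of the moment at which its call begins. camera_info takes no time and is no camera call.
- arm.job_done(): hands the job in; it is judged then, once.
The state is a dict: "time_s": time; "q": joint angles; "qvel": joint speeds; "effort": joint torques, N m; "ee_pos": TCP position; "tool_rot": TCP orientation; "contact_force": force on the tool from outside, world axes, zero at the start; "moment": the same for the moment, N m; "finger_gap": finger opening in m; "finger_force": force on a finger pad.
Only numpy, scipy, OpenCV 4.12 (cv2) and the standard library are available. Lean on these libraries where they do the work, as an engineer would, in place of code of your own. Each camera call takes 0.05 s, during which the arm holds its last target. There are 200 camera calls.

## Working session

There is one attempt and no reset: what is moved stays moved. The work goes in short steps, Python scripts to look and compute and a shell command to move; the robot and the scene stay as the last step left them, time stands still between calls to the robot, and variables do not carry over. Pictures are saved under pics/ and viewed, at most 10 in all, crops included, and the job is handed in when it is done.

```bash
ls; mkdir -p pics
cat > h.py <<'E'
import numpy as np, cv2
from station import arm, vision
def cloud(name):
    im,d=vision.read_camera(name); c=vision.camera_info(name)
    v,u=np.mgrid[:400,:640]
    P=np.stack([(u-c['cx'])*d/c['fx'],(v-c['cy'])*d/c['fy'],d,np.ones_like(d)],-1)
    W=P@np.linalg.inv(np.array(c['world_to_cam'])).T
    W=W[...,:3]; W[d==0]=np.nan
    return im,W
E
python3 - <<'E'
from h import *
for n in("top","scene"):
    im,W=cloud(n); cv2.imwrite(f'pics/{n}0.png',im[...,::-1]); np.save(f'{n}0.npy',W)
s=arm.observe(); print(s, arm.tip_reach)
for n in("top","scene"): print(vision.camera_info(n))
E
```

```text
pics
{'time_s': 0.1, 'q': array([-1.32310515e+00,  8.78816288e-02,  1.37206217e+00, -4.31342471e-05,
        1.68358709e+00, -1.03082034e-01]), 'qvel': array([-0.00056793, -0.00152216, -0.00206467,  0.00044124,  0.00044293,
       -0.00129445]), 'effort': array([ 2.25751239e-03, -3.41251945e+01, -3.03302872e+01,  7.19424058e-02,
        3.03787517e-02, -9.98526343e-05]), 'ee_pos': array([ 0.18885093, -0.51599143,  0.17504175]), 'tool_rot': array([-3.09149880e+00, -5.47828587e-01,  2.86925253e-04]), 'contact_force': array([-0.01180081,  0.18869827, -0.95269216]), 'moment': array([-0.03502407,  0.04678115,  0.01372514]), 'finger_force': 0.0, 'finger_gap': 0.09424867541388376} 0.008
{'fx': 385.2272013988801, 'fy': 385.2272013988801, 'cx': 318.77624465010723, 'cy': 197.8626656617431, 'world_to_cam': array([[ 0.02342868, -0.99925305,  0.03073187, -0.03746829],
       [-0.99689128, -0.0256643 , -0.07449236,  0.5760464 ],
       [ 0.07522543, -0.02889108, -0.99674793,  0.99537781],
       [ 0.        ,  0.        ,  0.        ,  1.        ]])}
{'fx': 427.5057832944199, 'fy': 427.5057832944199, 'cx': 315.3608993796852, 'cy': 193.47150755201403, 'world_to_cam': array([[ 0.74566739,  0.66622859, -0.01093699, -0.41074397],
       [ 0.36175125, -0.41856051, -0.83303249, -0.10396826],
       [-0.55956785,  0.61720869, -0.55311595,  1.53826791],
       [ 0.        ,  0.        ,  0.        ,  1.        ]])}
```

View pics/top0.png

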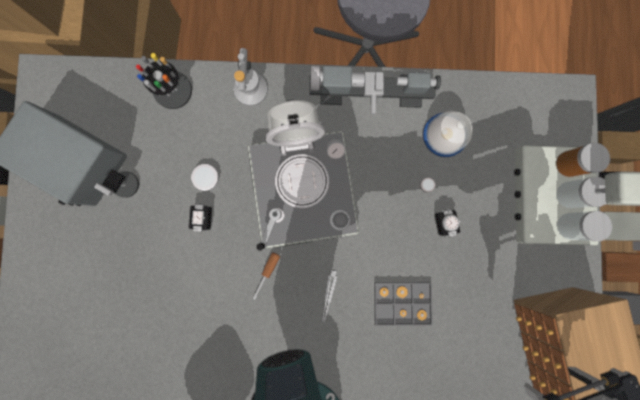

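View pics/scene0.png

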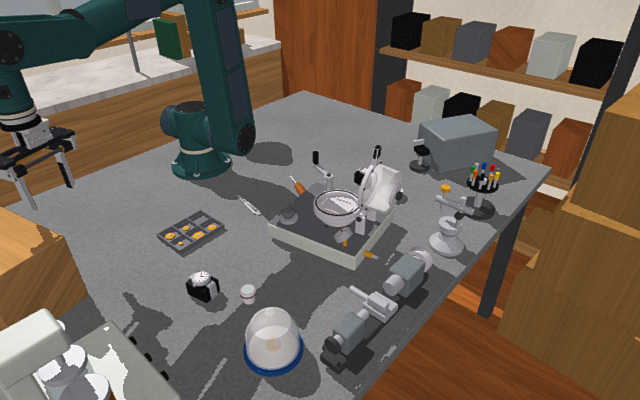

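The top view shows the round watch at about (449,223), the rectangular one at (200,217), the tester chamber at (302,180), the knob at (261,246) and the button at (340,219). I'll take points from the depth cloud.

Run:
```python
from h import *
W=np.load('top0.npy'); im=cv2.imread('pics/top0.png')
a=cv2.resize(im[150:260,235:365],None,fx=4.5,fy=4.5,interpolation=cv2.INTER_CUBIC)
b=cv2.resize(im[195:250,420:480],None,fx=4.5,fy=4.5,interpolation=cv2.INTER_CUBIC)
o=np.zeros((a.shape[0],a.shape[1]+b.shape[1]-75,3),np.uint8)
o=np.zeros((a.shape[0],800,3),np.uint8);o[:,:a.shape[1]]=a;b=b[:,:800-a.shape[1]];o[:b.shape[0],a.shape[1]:a.shape[1]+b.shape[1]]=b
cv2.imwrite('pics/crop0.png',o)
print('bench z',np.nanmedian(W[300:340,200:230,2]))
def box(u0,u1,v0,v1,z0,z1,name):
    w=W[v0:v1,u0:u1].reshape(-1,3); w=w[(w[:,2]>z0)&(w[:,2]<z1)]
    if len(w)<3: print(name,'few',len(w));return
    r=cv2.minAreaRect(w[:,:2].astype(np.float32)*1000)
    print(name,len(w),'mean',w.mean(0).round(4),'rect',np.round(r[0]),np.round(r[1]),round(r[2],1),'zmax',w[:,2].max().round(4))
box(425,475,200,245,.02,.045,'watch body'); box(425,475,200,245,.015,.08,'watch all');box(425,475,200,245,.048,.08,'watch dial')
box(240,370,130,260,.045,.065,'deck')
box(260,345,145,215,.096,.108,'rim')
box(260,345,145,215,.084,.094,'floor')
box(320,365,200,235,.075,.1,'button')
box(250,295,200,255,.118,.135,'arm')
box(250,275,235,255,.136,.2,'knob')
box(262,330,95,160,.27,.33,'hoodtop')
box(262,330,95,160,.1,.33,'hoodall')
```

```text
bench z 0.00018201440599074914
watch body 280 mean [ 0.52   -0.3554  0.0379] rect [ 521. -363.] [70. 50.] 11.8 zmax 0.0448
watch all 538 mean [ 0.5203 -0.3582  0.0437] rect [ 521. -364.] [70. 50.] 11.6 zmax 0.0582
watch dial 217 mean [ 0.5203 -0.3627  0.053 ] rect [ 520. -363.] [43. 40.] 51.4 zmax 0.0582
deck 6490 mean [0.5811 0.0218 0.0561] rect [598.  21.] [271. 252.] 10.1 zmax 0.0649
rim 990 mean [0.621  0.019  0.1019] rect [625.   3.] [154. 169.] 0.9 zmax 0.108
floor 1412 mean [0.6189 0.0162 0.0902] rect [618.  -4.] [171. 155.] 0.2 zmax 0.094
button 196 mean [ 0.5201 -0.0745  0.084 ] rect [520. -74.] [37. 37.] 2.2 zmax 0.0931
arm 272 mean [0.5042 0.0925 0.1261] rect [495.  98.] [26. 99.] 66.7 zmax 0.1342
knob 61 mean [0.4547 0.1103 0.1616] rect [454. 111.] [16. 17.] 85.3 zmax 0.168
hoodtop 117 mean [0.7115 0.0396 0.2916] rect [714.  40.] [15. 22.] 9.6 zmax 0.3
hoodall 2485 mean [0.719  0.0407 0.1958] rect [725.  30.] [121. 145.] 1.2 zmax 0.3
```

View pics/crop0.png

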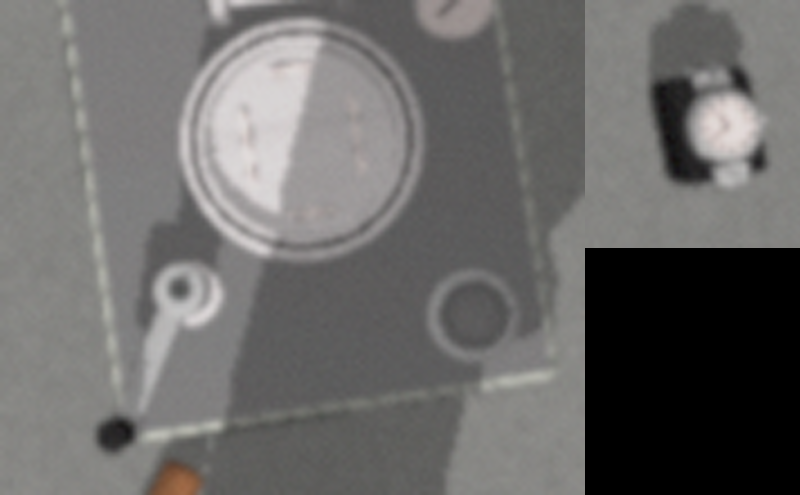

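The crop shows the chamber rim centred near (301,181) full-frame, the lever hub near (276,214), the knob at (261,246) and the button at (340,220). Right inset confirms the round watch. Next I'll fit the tester frame.

```bash
cat >> h.py <<'E'
from scipy.spatial.transform import Rotation as R
def plan(x,y,z,yawdeg):
    """tool-axis shift (mm) to bring TCP to world x,y,z (m) AFTER turning to yaw; TCP = grasp point + 11mm down"""
    s=arm.observe(); M=R.from_rotvec(s['tool_rot']).as_matrix()
    cur=np.degrees(np.arctan2(M[1,0],M[0,0])); t=-(yawdeg-cur)
    a=np.radians(yawdeg); T=np.array([[np.cos(a),np.sin(a),0],[np.sin(a),-np.cos(a),0],[0,0,-1]])
    d=np.array([x,y,z])-s['ee_pos']
    print('yaw now %.2f turn %.4f | shift after turn'%(cur,np.radians(t)),(T.T@d*1000).round(1),'| shift in present axes',(M.T@d*1000).round(1),'tz',M[:,2].round(3))
def st():
    s=arm.observe();print(s['time_s'],s['ee_pos'].round(4),s['contact_force'].round(2),round(s['finger_gap'],4),round(s['finger_force'],1))
E
python3 - <<'E'
from h import *
from scipy.optimize import least_squares
W=np.load('top0.npy').reshape(-1,3); W=W[~np.isnan(W[:,0])]
o=np.array([.598,.021]); yaw=np.radians(10.1)
c,s=np.cos(yaw),np.sin(yaw); Rm=np.array([[c,s],[-s,c]])
L=np.c_[(W[:,:2]-o)@Rm.T*1000,W[:,2]*1000]
d=np.hypot(L[:,0]-10,L[:,1])
r=L[(abs(L[:,2]-102)<2.5)&(d>48)&(d<70)&(L[:,0]<50)]
f=least_squares(lambda p:np.clip(52-np.hypot(*(r[:,:2]-p[:2]).T),0,None)+np.clip(np.hypot(*(r[:,:2]-p[:2]).T)-66,0,None),[10,0],loss='soft_l1')
print('rim centre L',f.x,len(r), (Rm.T@f.x+o*1000))
# ribs
rb=L[(L[:,2]>93)&(L[:,2]<97)&(d<46)]
for n,m in(('x+',rb[:,0]>35),('x-',rb[:,0]<-15),('y+',rb[:,1]>20),('y-',rb[:,1]<-20)):
    q=rb[m]; print(n,len(q),q.mean(0).round(1),q.min(0).round(1),q.max(0).round(1))
# deck edges
dk=L[(abs(L[:,2]-55)<3)]
for i,n in((0,'x'),(1,'y')):
    q=dk[(abs(dk[:,0])<140)&(abs(dk[:,1])<130)]; print(n,np.percentile(q[:,i],[.1,.5,99.5,99.9]).round(1))
e=np.load('top0.npy')
for n,p in(('knob',[454.5,110.5]),('button',[520,-74.2]),('tongue',[713,40])):
    print(n,'L',(Rm@(np.array(p)-o*1000)).round(1))
a=L[(L[:,2]>120)&(L[:,2]<131)&(L[:,0]<-40)&(L[:,1]>40)]
print('arm',len(a)); k=Rm@(np.array([454.5,110.5])-o*1000); dd=a[:,:2]-k; far=a[np.hypot(*dd.T)>70]; print('hub',far.mean(0).round(1),len(far),np.hypot(*dd.T).max())
t=L[(L[:,2]>240)&(abs(L[:,1])<40)&(L[:,0]>60)&(L[:,0]<160)]
for z in range(240,302,8):
    q=t[(t[:,2]>=z)&(t[:,2]<z+8)]
    if len(q): print(z,len(q),q.mean(0).round(1),q.min(0).round(1),q.max(0).round(1))
plan(.521,-.3635,.150,11.7)
E
```

```text
rim centre L [15.01959367 -1.12197399] 501 [612.98359464  22.52935001]
x+ 17 [47.5  1.7 94.7] [ 35.6 -15.3  93.2] [55.7 29.  96.6]
x- 21 [-25.   -3.   94.8] [-29.6 -23.9  93.4] [-16.8  18.4  96.9]
y+ 33 [10.2 27.8 94.9] [-12.3  20.6  93. ] [35.6 38.9 96.9]
y- 34 [ 13.1 -30.6  94.5] [-24.6 -40.6  93. ] [ 34.5 -21.9  96.4]
x [-133.5 -132.6  131.1  133.2]
y [-125.1 -124.1  121.9  123. ]
knob L [-125.6  113.3]
button L [-93.5 -80. ]
tongue L [116.5  -1.5]
arm 301
hub [-158.9   81.   126.5] 130 259.1862277487435
240 247 [127.9  -0.3 242.8] [107.2 -39.8 240. ] [159.9  39.9 247.9]
248 84 [112.3  -1.  250.7] [107.7 -27.6 248. ] [120.9  27.3 255. ]
256 11 [109.5  -1.3 259.8] [109.1 -10.7 256.7] [110.    7.9 262.7]
264 14 [110.1  -1.  267.3] [109.3 -11.1 264.6] [111.8   9.2 270.9]
272 15 [110.6  -0.8 275.5] [109.9 -11.3 272.3] [111.3   8.8 279.7]
280 17 [111.2  -2.3 283.8] [110.  -11.7 280.2] [112.1   8.5 287.5]
288 25 [114.7  -0.8 293.1] [111.2 -11.9 288.6] [124.7   8.8 295.9]
296 59 [117.4  -1.8 297.6] [111.8 -12.4 296. ] [123.4   9.4 300. ]
yaw now 20.10 turn 0.1466 | shift after turn [356.2 -82.   25. ] | shift in present axes [364.3 -29.   25.2] tz [-0.001  0.002 -1.   ]
```

```bash
cat >> h.py <<'E'
def ray(name,u,v,z):
    c=vision.camera_info(name); Q=np.linalg.inv(np.array(c['world_to_cam']))
    r=Q[:3,:3]@np.array([(u-c['cx'])/c['fx'],(v-c['cy'])/c['fy'],1]); p=Q[:3,3]
    return p+r*(z-p[2])/r[2]
E
python3 - <<'E'
from h import *
o=np.array([.598,.021])*1000; yaw=np.radians(10.1)
c,s=np.cos(yaw),np.sin(yaw); Rm=np.array([[c,s],[-s,c]])
f=lambda x,y:((x+.5)/4.5-.5+235,(y+.5)/4.5-.5+150)
for n,p,z in(('rib top',(290,68),.095),('rib bot',(312,212),.095),('rib l',(248,140),.095),('rib r',(358,135),.095),('rim c',(302,139.5),.102),('button',(471.5,316),.087),('hub',(180,289),.1255),('knob',(116,435),.1655)):
    w=ray('top',*f(*p),z)[:2]*1000; print(n,w.round(1),'L',(Rm@(w-o)).round(1))
E
```

```text
rib top [651.9  29.3] L [54.5 -1.3]
rib bot [573.2  15.2] L [-25.5  -1.3]
rib l [611.6  51.1] L [18.7 27.3]
rib r [616.   -8.8] L [ 12.5 -32.5]
rim c [611.9  21.6] L [13.7 -1.8]
button [518.9 -73.5] L [-94.5 -79.2]
hub [528.6  82.9] L [-57.5  73.1]
knob [454.1 108.9] L [-126.3  111.8]
```

```bash
python3 -m inch '[[[10,0,0,0.075,1],[20,-4,0,0.0716,1],[30,-8,0,0,1],[30,-8,0,0,1],[30,-8,0,0,1],[30,-8,0,0,1],[30,-8,0,0,1],[30,-8,0,0,1],[30,-8,0,0,1],[30,-8,0,0,1],[30,-8,0,0,1],[30,-6,5,0,1],[20,0,10,0,1],[5,0,10,0,1],[0,0,0,0,1],[0,0,0,0,1]]]' 30
python3 - <<'E'
from h import *
plan(.521,-.3635,.018,11.7); st()
E
```

```text
time_s: 1.7
ee_pos: [0.5178, -0.3617, 0.1504]
tool_rot: [-3.124, -0.319, 0.003]
contact_force: [-0.3, 0.3, -0.3]
finger_gap: 0.0939
finger_force: 0.0
yaw now 11.65 turn -0.0008 | shift after turn [  2.8   2.4 132.4] | shift in present axes [  3.    2.5 132.4] tz [-0.002  0.001 -1.   ]
1.7 [ 0.5178 -0.3617  0.1504] [-0.26  0.28 -0.25] 0.0939 0.0
```

```bash
python3 -m inch '[[[2,1.5,20,0,1],[0.8,0.8,25,0,1],[0,0,25,0,1],[0,0,25,0,1],[0,0,20,0,1],[0,0,12,0,1],[0,0,6,0,1],[0,0,0,0,1],[0,0,0,0,0.3],[0,0,0,0,0.1],[0,0,0,0,-0.2],[0,0,0,0,-0.4],[0,0,0,0,-0.4],[0,0,0,0,-0.4],[0,0,0,0,-0.4]]]' 30
python3 - <<'E'
from h import *
plan(.521,-.3635,.017,11.7); st()
E
```

```text
time_s: 3.2
ee_pos: [0.5224, -0.3638, 0.0183]
tool_rot: [3.124, 0.32, 0.001]
contact_force: [-0.0, -3.0, 1.6]
finger_gap: 0.0412
finger_force: 1.4
yaw now 11.70 turn 0.0000 | shift after turn [-1.3 -0.6  1.3] | shift in present axes [-1.3 -0.6  1.3] tz [ 0.001 -0.001 -1.   ]
3.2 [ 0.5224 -0.3638  0.0183] [-0.04 -2.99  1.62] 0.0412 1.4
```

```bash
python3 -m inch '[[[0,0,0,0,-0.4],[0,0,0,0,-0.4]]]' 30
python3 - <<'E'
from h import *
im,W=cloud('scene'); cv2.imwrite('pics/g1.png',cv2.resize(im[230:330,140:270,::-1],None,fx=5,fy=5,interpolation=cv2.INTER_CUBIC))
st()
E
```

```text
time_s: 3.4
ee_pos: [0.5224, -0.3638, 0.0183]
tool_rot: [3.124, 0.32, 0.001]
contact_force: [1.8, -1.9, 0.3]
finger_gap: 0.0395
finger_force: 29.9
3.45 [ 0.5224 -0.3637  0.0183] [-0.1  -1.18 -0.37] 0.0394 29.9
```

View pics/g1.png

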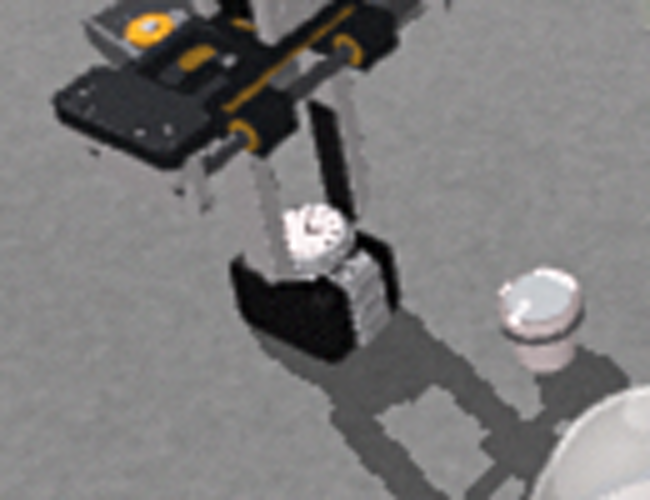

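The picture shows the fingers on either side of the dial at about (285,270) and (345,210). The black block's near side seems to hide the near finger's tip, and the gap is 40 mm where I expected 50. I'll project the expected tips to check.

Run:
```python
from h import *
im,W=cloud('scene'); it,Wt=cloud('top')
c=vision.camera_info('scene');T=np.array(c['world_to_cam'])
s=arm.observe();M=R.from_rotvec(s['tool_rot']).as_matrix()
def px(p):
    q=T@np.r_[p,1]; return np.array([c['fx']*q[0]/q[2]+c['cx'],c['fy']*q[1]/q[2]+c['cy']])
for n,o in(('tip +y',[0,.02,.008]),('tip -y',[0,-.02,.008]),('tip+y 40 up',[0,.02,-.04]),('tip-y 40 up',[0,-.02,-.04])):
    p=s['ee_pos']+M@np.array(o); print(n,p.round(3),px(p).round(1),'crop',((px(p)-[140,230])*5).round())
# watch in tool frame
for w,n in((W,'scene'),(Wt,'top')):
    w=w.reshape(-1,3);w=w[~np.isnan(w[:,0])]
    q=(w-s['ee_pos'])@M; m=(abs(q[:,0])<.06)&(abs(q[:,1])<.06)&(w[:,2]>.006)&(w[:,2]<.075); q=q[m]*1000;z=w[m,2]*1000
    for a in range(5,75,6):
        k=(z>=a)&(z<a+6)
        if k.sum()>3: print(n,a,k.sum(),q[k].min(0).round(),q[k].max(0).round(), np.percentile(q[k,1],[5,25,50,75,95]).round())
```

```text
tip +y [ 0.526 -0.383  0.01 ] [198.6 295.2] crop [293. 326.]
tip -y [ 0.518 -0.344  0.01 ] [210.1 284.3] crop [351. 272.]
tip+y 40 up [ 0.526 -0.383  0.058] [195.2 280.4] crop [276. 252.]
tip-y 40 up [ 0.518 -0.344  0.058] [207.1 269.7] crop [336. 198.]
scene 5 52 [-29. -21.   7.] [33. 26. 12.] [-11.   4.  21.  25.  26.]
scene 11 62 [-30. -23.   1.] [33. 26.  7.] [-17.   8.  24.  25.  26.]
scene 17 58 [-32. -24.  -5.] [33. 26.  1.] [-20.   4.  22.  25.  26.]
scene 23 62 [-27. -20. -11.] [33. 26. -5.] [-17.   7.  24.  25.  26.]
scene 29 65 [-30. -24. -17.] [ 33.  27. -11.] [-18.   3.  21.  24.  26.]
scene 35 141 [-36. -25. -23.] [ 34.  27. -17.] [-21.  -1.  16.  23.  25.]
scene 41 72 [-15. -15. -29.] [ 32.  25. -23.] [-9. -3.  4. 12. 23.]
scene 47 90 [-19. -25. -35.] [ 18.  24. -29.] [-20. -12.  -2.   7.  16.]
scene 53 96 [-18. -29. -41.] [ 19.  31. -35.] [-22. -12.  -3.   7.  28.]
scene 59 35 [ -7. -32. -46.] [ 12.  33. -41.] [-29. -21.  20.  30.  32.]
scene 65 33 [ -6. -31. -53.] [ 12.  33. -47.] [-28. -21. -19.  30.  32.]
scene 71 27 [ -7. -31. -56.] [ 11.  34. -53.] [-28. -21. -19.  31.  32.]
top 41 4 [ 29.  -9. -28.] [ 32.  -5. -24.] [-9. -8. -6. -5. -5.]
```

The block's visible sides are at ±25 mm and the fingers settled firmly at ±20 mm (30 N), centred. I'll lift a little and check the hold.

```bash
python3 -m inch '[[[0,0,-5,0,-0.4],[0,0,-15,0,-0.4],[0,0,-20,0,-0.4],[0,0,-30,0,-0.4],[0,0,-40,0,-0.4],[0,0,-40,0,-0.4],[0,0,-20,0,-0.4],[0,0,0,0,-0.4],[0,0,0,0,-0.4]]]' 30
python3 - <<'E'
from h import *
im,W=cloud('scene'); cv2.imwrite('pics/g2.png',cv2.resize(im[170:330,120:280,::-1],None,fx=3.7,fy=3.7,interpolation=cv2.INTER_CUBIC))
s=arm.observe();M=R.from_rotvec(s['tool_rot']).as_matrix();st()
w=W.reshape(-1,3);w=w[~np.isnan(w[:,0])]
q=(w-s['ee_pos'])@M*1000; m=(abs(q[:,0])<60)&(abs(q[:,1])<60)&(q[:,2]<28)&(q[:,2]>-55); q=q[m]
for a in range(-52,28,6):
    k=(q[:,2]>=a)&(q[:,2]<a+6)
    if k.sum()>3: print(a,k.sum(),q[k].min(0).round(),q[k].max(0).round())
plan(.611,.0215,.200,10.1)
E
```

```text
time_s: 4.45
ee_pos: [0.522, -0.3628, 0.188]
tool_rot: [-3.125, -0.32, 0.0]
contact_force: [-0.7, -0.2, -3.0]
finger_gap: 0.0393
finger_force: 29.8
4.5 [ 0.5214 -0.3624  0.1863] [-0.65  0.24 -3.06] 0.0395 29.8
-52 55 [ -9. -32. -52.] [ 12.  33. -46.]
-46 42 [ -8. -30. -46.] [ 12.  33. -40.]
-40 160 [-18. -29. -40.] [ 18.  28. -34.]
-34 58 [ -3. -21. -34.] [ 30.  26. -28.]
-28 155 [-31. -23. -28.] [ 34.  26. -22.]
-22 104 [-30. -23. -22.] [ 34.  26. -16.]
-16 84 [-33. -22. -16.] [ 35.  28. -10.]
-10 83 [-29. -22. -10.] [35. 26. -4.]
-4 79 [-30. -23.  -4.] [34. 27.  2.]
2 76 [-30. -21.   2.] [33. 27.  8.]
8 65 [-27. -23.   8.] [34. 27. 14.]
14 6 [-19. -21.  14.] [27. 23. 16.]
yaw now 11.71 turn 0.0281 | shift after turn [ 155.5 -362.2  -13.7] | shift in present axes [ 165.6 -357.8  -13.1] tz [-0.003  0.002 -1.   ]
```

View pics/g2.png

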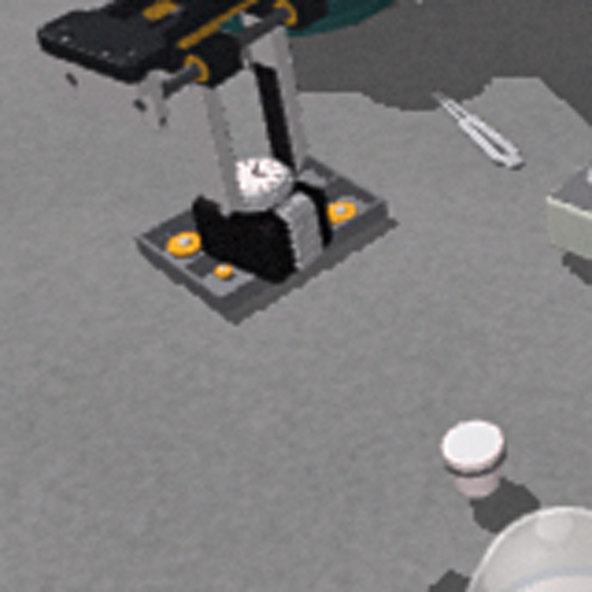

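The watch is held level, dial up, with the underside about 18 mm below the TCP. Moving over the nest.

```bash
python3 -m inch '[[[2,-5,-5,0.028,-0.4],[5,-12,-9,0,-0.4],[9,-20,0,0,-0.4],[10,-24,0,0,-0.4],[10,-24,0,0,-0.4],[11,-25,0,0,-0.4],[11,-25,0,0,-0.4],[11,-25,0,0,-0.4],[11,-25,0,0,-0.4],[11,-25,0,0,-0.4],[11,-25,0,0,-0.4],[11,-25,0,0,-0.4],[10,-25,0,0,-0.4],[10,-24,0,0,-0.4],[10,-22,0,0,-0.4],[8,-18,0,0,-0.4],[5,-12,0,0,-0.4],[1.4,-1,0,0,-0.4],[0,0,0,0,-0.4],[0,0,0,0,-0.4]]]' 30
python3 - <<'E'
from h import *
plan(.6130,.0217,.113,10.1); st()
E
```

```text
time_s: 6.5
ee_pos: [0.6133, 0.0199, 0.2019]
tool_rot: [3.129, 0.275, -0.001]
contact_force: [0.4, -0.8, -4.2]
finger_gap: 0.0395
finger_force: 29.8
yaw now 10.04 turn -0.0010 | shift after turn [ 0.  -1.8 88.9] | shift in present axes [ 0.1 -1.8 88.9] tz [-0.001 -0.001 -1.   ]
6.5 [0.6133 0.0199 0.2019] [ 0.42 -0.79 -4.15] 0.0395 29.8
```

```bash
python3 -m inch '[[[0,-1,10,0,-0.4],[0,-0.8,18,0,-0.4],[0,0,18,0,-0.4],[0,0,15,0,-0.4],[0,0,12,0,-0.4],[0,0,7,0,-0.4],[0,0,4,0,-0.4],[0,0,0,0,-0.4],[0,0,0,0,-0.4]]]' 30
python3 - <<'E'
from h import *
plan(.6130,.0217,.1083,10.1); st()
im,W=cloud('scene'); cv2.imwrite('pics/n1.png',cv2.resize(im[140:260,270:420,::-1],None,fx=5,fy=5,interpolation=cv2.INTER_CUBIC))
s=arm.observe();M=R.from_rotvec(s['tool_rot']).as_matrix()
w=W.reshape(-1,3);w=w[~np.isnan(w[:,0])]
q=(w-s['ee_pos'])@M*1000
# rim circle in tool frame from scene camera
from scipy.optimize import least_squares
r=q[(abs(w[:,2]-.102)<.002)]; d=np.hypot(*r[:,:2].T); r=r[(d>46)&(d<72)&(r[:,0]<55)]
g=lambda p:(lambda D:np.clip(53-D,0,None)+np.clip(D-66,0,None))(np.hypot(*(r[:,:2]-p).T))
f=least_squares(g,[0,0],loss='soft_l1'); print('rim centre in tool (scene)',f.x,len(r))
m=(abs(q[:,0])<45)&(abs(q[:,1])<40)&(q[:,2]<6)&(q[:,2]>-24); b=q[m]; print('block extent',np.percentile(b,[1,99],axis=0).round(1),len(b))
E
```

```text
time_s: 7.4
ee_pos: [0.6138, 0.0225, 0.1189]
tool_rot: [3.129, 0.276, 0.002]
contact_force: [0.7, 0.5, -3.0]
finger_gap: 0.0393
finger_force: 29.8
yaw now 10.09 turn -0.0001 | shift after turn [-0.9  0.7 10.6] | shift in present axes [-0.9  0.7 10.6] tz [ 0.002 -0.    -1.   ]
7.4 [0.6138 0.0225 0.1189] [ 0.66  0.53 -2.96] 0.0393 29.8
rim centre in tool (scene) [-1.32866331  0.95772774] 231
block extent [[-31.6 -22.3 -23.5]
 [ 32.9  27.5   5.3]] 328
```

View pics/n1.png

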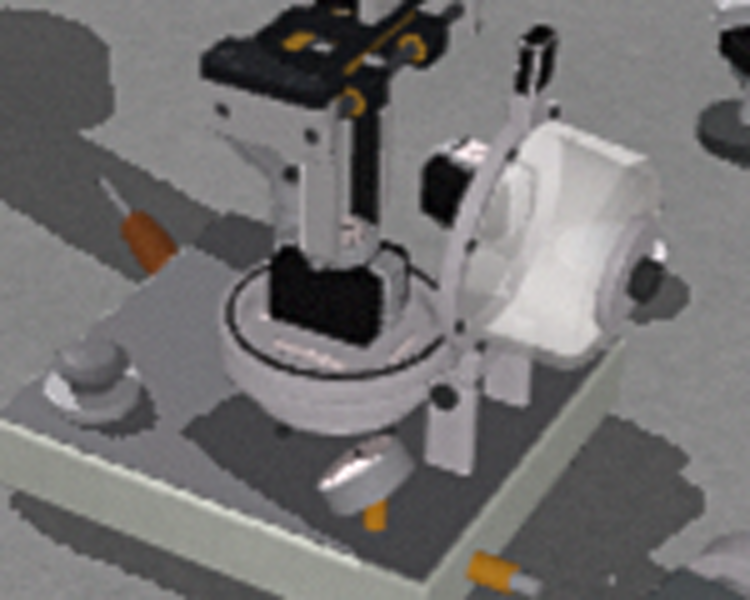

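The watch is centred over the nest: block at (325,300) in the crop, ribs visible round it. I'll lower it gently and watch the force.

```bash
python3 -m inch '[[[-0.3,0.3,2,0,-0.4],[0,0,2,0,-0.4],[0,0,2,0,-0.4],[0,0,1.5,0,-0.4],[0,0,1,0,-0.4],[0,0,0.5,0,-0.4],[0,0,0,0,-0.4],[0,0,0,0,-0.4]]]' 30; python3 -c "
from h import *
plan(.6130,.0217,.1083,10.1)"
```

```text
time_s: 8.25
ee_pos: [0.6131, 0.0222, 0.1091]
tool_rot: [3.129, 0.276, 0.0]
contact_force: [-0.8, 1.0, -2.8]
finger_gap: 0.0392
finger_force: 29.8
yaw now 10.10 turn -0.0000 | shift after turn [-0.1  0.5  0.8] | shift in present axes [-0.1  0.5  0.8] tz [ 0. -0. -1.]
```

```bash
python3 -m inch '[[[0,0,0.5,0,-0.4],[0,0,0.5,0,-0.4],[0,0,0,0,-0.4],[0,0,0,0,-0.4]]]' 30; python3 -c "
from h import *
plan(.6130,.0217,.1083,10.1)"
```

```text
time_s: 8.65
ee_pos: [0.6132, 0.0222, 0.1083]
tool_rot: [3.129, 0.276, 0.001]
contact_force: [1.6, -0.2, -1.3]
finger_gap: 0.0399
finger_force: 29.8
yaw now 10.09 turn -0.0001 | shift after turn [-0.3  0.5 -0. ] | shift in present axes [-0.3  0.5 -0. ] tz [ 0.001 -0.    -1.   ]
```

Contact is starting (weight 3→1.3 N). A touch more, then release in small steps and go up.

```bash
python3 -m inch '[[[0,0,0.5,0,-0.4],[0,0,0,0,-0.4]]]' 30; python3 -m inch '[[[0,0,0,0,-0.1],[0,0,0,0,0.0],[0,0,0,0,0.1],[0,0,0,0,0.2],[0,0,0,0,0.3],[0,0,0,0,0.3],[0,0,0,0,0.3]]]' 30
```

```text
time_s: 8.85
ee_pos: [0.6132, 0.0222, 0.1082]
tool_rot: [3.129, 0.276, 0.001]
contact_force: [-0.3, 0.0, 0.4]
finger_gap: 0.039
finger_force: 29.9
time_s: 9.55
ee_pos: [0.613, 0.0222, 0.1075]
tool_rot: [3.129, 0.276, -0.0]
contact_force: [-0.5, 0.1, -0.4]
finger_gap: 0.0607
finger_force: 0.0
```

The watch is released. Up, then over the tongue.

```bash
python3 -m inch '[[[0,0,-5,0,0.3],[0,0,-15,0,0.3],[0,0,-25,0,0.3],[0,0,-30,0,0.3],[0,0,-30,0,0.3],[0,0,-30,0,0.3],[0,0,-30,0,0.3],[0,0,-30,0,0.1],[0,0,-25,0,0],[0,0,-10,0,0],[0,0,0,0,0],[0,0,0,0,0]]]' 12
python3 - <<'E'
from h import *
st(); plan(.7132,.0396,.330,10.1); plan(.7132,.0396,.279,10.1)
im,W=cloud('top'); cv2.imwrite('pics/top2.png',im[...,::-1]); 
w=W.reshape(-1,3);w=w[~np.isnan(w[:,0])]
C=np.array([.6118,.0215]);yaw=np.radians(10.1);c,s=np.cos(yaw),np.sin(yaw)
q=np.c_[(w[:,:2]-C)@np.array([[c,-s],[s,c]])*1000,w[:,2]*1000]
for lo,hi,n in((110,150,'watch'),(280,302,'tongue')):
    k=q[(q[:,2]>lo)&(q[:,2]<hi)&(abs(q[:,1])<45)&((abs(q[:,0])<45) if n=='watch' else (q[:,0]>60)&(q[:,0]<140))]
    if len(k)>5: r=cv2.minAreaRect(k[:,:2].astype(np.float32)); print(n,len(k),k.min(0).round(1),k.max(0).round(1),np.round(r[0],1),np.round(r[1],1),r[2])
E
```

```text
time_s: 10.75
ee_pos: [0.6128, 0.0223, 0.3367]
tool_rot: [-3.129, -0.276, 0.002]
contact_force: [0.2, 0.4, -0.6]
finger_gap: 0.047
finger_force: 0.0
10.75 [0.6128 0.0223 0.3367] [ 0.19  0.41 -0.56] 0.047 0.0
yaw now 10.10 turn -0.0001 | shift after turn [101.8   0.5   6.7] | shift in present axes [101.9   0.5   6.6] tz [-0.001 -0.    -1.   ]
yaw now 10.10 turn -0.0001 | shift after turn [101.8   0.5  57.7] | shift in present axes [101.9   0.5  57.6] tz [-0.001 -0.    -1.   ]
watch 556 [-35.4 -24.4 112.7] [ 29.3  25.7 148.3] [-3.   0.6] [64.8 49.6] 0.9462878108024597
```

```bash
python3 -m inch '[[[5,0.5,0,0,0],[15,0,0,0,0],[20,0,0,0,0],[20,0,0,0,0],[20,0,0,0,0],[14,0,0,0,0],[7.8,0,0,0,0],[0,0,10,0,0],[0,0,15,0,0],[0,0,15,0,0],[0,0,10,0,0],[0,0,6,0,0],[0,0,0,0,0],[0,0,0,0,0]]]' 12
python3 - <<'E'
from h import *
st(); plan(.7132,.0396,.279,10.1)
im,W=cloud('scene'); cv2.imwrite('pics/t1.png',cv2.resize(im[90:230,310:440,::-1],None,fx=4,fy=4,interpolation=cv2.INTER_CUBIC))
E
```

```text
time_s: 12.2
ee_pos: [0.7134, 0.0396, 0.2814]
tool_rot: [3.129, 0.277, -0.001]
contact_force: [0.4, -0.1, 0.4]
finger_gap: 0.0471
finger_force: 0.0
12.2 [0.7134 0.0396 0.2814] [ 0.37 -0.1   0.41] 0.0471 0.0
yaw now 10.10 turn -0.0000 | shift after turn [-0.2 -0.   2.4] | shift in present axes [-0.2 -0.   2.4] tz [-0. -0. -1.]
```

View pics/t1.png

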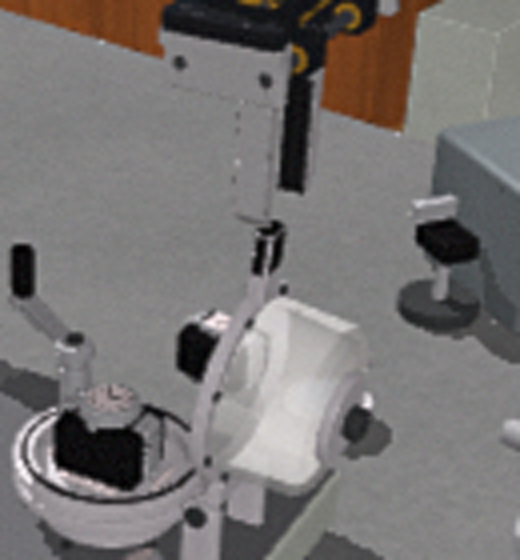

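Crop: watch seated in the nest at (105,430). The tongue's black grip at (268,245) is fully visible below the near finger's end (258,217), so the fingers look higher than the given reach. I'll measure that.

Run:
```python
from h import *
im,W=cloud('scene');s=arm.observe();M=R.from_rotvec(s['tool_rot']).as_matrix()
q=(W-s['ee_pos'])@M*1000
m=(abs(q[...,0])<14)&(abs(q[...,1])<45)&(q[...,2]<40)&(q[...,2]>-90)
for a in range(-90,40,6):
    k=m&(q[...,2]>=a)&(q[...,2]<a+6)
    if k.sum(): print(a,k.sum(),np.nanmin(q[k],0).round(),np.nanmax(q[k],0).round(),np.median(q[k],0).round(),'rgb',im[k].mean(0).round())
```

```text
-90 41 [ -6. -36. -90.] [ 11.  39. -84.] [  5.  33. -87.] rgb [96. 93. 93.]
-84 51 [ -9. -31. -84.] [ 11.  40. -78.] [  3.  29. -81.] rgb [89. 87. 88.]
-78 46 [ -9. -35. -78.] [ 11.  39. -72.] [  3.  33. -75.] rgb [93. 91. 92.]
-72 46 [ -9. -33. -72.] [ 11.  38. -66.] [  5.   3. -69.] rgb [92. 90. 91.]
-66 44 [ -9. -35. -66.] [ 12.  38. -60.] [  4. -23. -63.] rgb [92. 90. 92.]
-60 52 [ -7. -37. -60.] [ 13.  38. -54.] [  4.  25. -57.] rgb [92. 90. 92.]
-54 40 [ -7. -33. -54.] [ 11.  38. -48.] [  4.  31. -51.] rgb [90. 88. 89.]
-48 44 [ -7. -33. -48.] [ 11.  38. -42.] [  4.   3. -45.] rgb [86. 85. 86.]
-42 39 [ -9. -34. -42.] [ 11.  36. -36.] [  4. -21. -39.] rgb [84. 82. 83.]
-36 31 [ -8. -31. -36.] [ 10.  33. -30.] [  2. -23. -33.] rgb [67. 66. 67.]
-30 5 [ -7. -27. -30.] [  9.  24. -29.] [  0. -24. -30.] rgb [72. 72. 72.]
-18 25 [ -4. -10. -16.] [  7.  13. -12.] [  3.   3. -14.] rgb [57. 55. 56.]
-12 14 [ -3. -10. -12.] [ 7. 12. -6.] [ 4. 10. -9.] rgb [57. 55. 56.]
-6 20 [-6. -4. -6.] [ 7. 13. -0.] [ 4. 10. -3.] rgb [66. 64. 65.]
0 15 [-5. -6.  0.] [ 6. 12.  6.] [3. 9. 3.] rgb [49. 47. 48.]
6 19 [ -7. -12.   6.] [ 6. 12. 12.] [ 2.  8. 10.] rgb [69. 66. 69.]
12 13 [-7. -5. 13.] [ 5. 11. 18.] [ 1. 10. 15.] rgb [141. 136. 141.]
18 18 [-7. -9. 18.] [ 5. 12. 24.] [ 1.  7. 21.] rgb [141. 136. 140.]
24 15 [-8. -3. 25.] [ 4. 12. 30.] [ 0.  9. 27.] rgb [141. 135. 140.]
30 40 [ -8. -29.  30.] [ 4. 33. 36.] [-1. 16. 33.] rgb [141. 136. 140.]
36 45 [ -9. -24.  36.] [12. 36. 40.] [ 2.  6. 38.] rgb [169. 165. 167.]
```

The scene cloud puts the fingertips 30 mm *behind* the reported TCP, where tip_reach says 8 mm ahead. So the real fingers stand 38 mm higher than stated, and the watch was held by its case. From here on I'll use tip z = TCP z + 0.030 and grasp z = TCP z + 0.049. Lowering 40 mm onto the tongue.

```bash
python3 -m inch '[[[0,0.5,6,0,0],[0,0,12,0,0],[0,0,12,0,0],[0,0,7,0,0],[0,0,3,0,0],[0,0,0,0,0],[0,0,0,0,-0.2],[0,0,0,0,-0.4],[0,0,0,0,-0.6],[0,0,0,0,-0.7],[0,0,0,0,-0.7],[0,0,0,0,-0.7],[0,0,0,0,-0.7]]]' 12
python3 - <<'E'
from h import *
st(); plan(.7132,.0396,.241,10.1)
im,W=cloud('scene');s=arm.observe();M=R.from_rotvec(s['tool_rot']).as_matrix()
q=(W-s['ee_pos'])@M*1000
for a in range(-60,-8,6):
    k=(abs(q[...,0])<14)&(abs(q[...,1])<45)&(q[...,2]>=a)&(q[...,2]<a+6)
    if k.sum(): print(a,k.sum(),np.nanmin(q[k],0).round(),np.nanmax(q[k],0).round())
r=187;n=20
ph=np.r_[1.674-.0, ]
ph=np.linspace(1.674,.0214,41)
P=np.c_[-r*np.cos(ph),r*np.sin(ph)]; D=np.diff(P,axis=0)
print([[round(x,1),0,round(-z,1),0,-0.7] for x,z in D]); print(P[-1]-P[0])
E
```

```text
time_s: 13.6
ee_pos: [0.7135, 0.0398, 0.2421]
tool_rot: [-3.129, -0.278, -0.001]
contact_force: [-0.2, 2.8, 1.5]
finger_gap: 0.0218
finger_force: 12.0
13.6 [0.7135 0.0398 0.2421] [-0.19  2.78  1.45] 0.0218 12.0
yaw now 10.14 turn 0.0007 | shift after turn [-0.3  0.1  1.1] | shift in present axes [-0.3  0.1  1.1] tz [ 0.001  0.001 -1.   ]
-60 31 [ -9. -21. -60.] [ 11.  25. -54.]
-54 40 [ -8. -22. -54.] [ 11.  26. -48.]
-48 34 [ -7. -24. -48.] [ 11.  24. -42.]
-42 28 [ -7. -19. -42.] [ 12.  24. -36.]
-36 19 [ -6. -14. -36.] [ 11.  20. -31.]
-30 10 [ -7. -15. -30.] [  9.  14. -24.]
-24 15 [ -6.  -7. -23.] [  4.  12. -18.]
-18 16 [ -6.  -5. -18.] [  4.  11. -12.]
-12 26 [ -8. -24. -11.] [ 3. 24. -6.]
[[np.float64(-7.7), 0, np.float64(-0.6), 0, -0.7], [np.float64(-7.7), 0, np.float64(-0.3), 0, -0.7], [np.float64(-7.7), 0, np.float64(0.0), 0, -0.7], [np.float64(-7.7), 0, np.float64(0.3), 0, -0.7], [np.float64(-7.7), 0, np.float64(0.6), 0, -0.7], [np.float64(-7.7), 0, np.float64(1.0), 0, -0.7], [np.float64(-7.6), 0, np.float64(1.3), 0, -0.7], [np.float64(-7.6), 0, np.float64(1.6), 0, -0.7],
[... 898 characters left out ...]
2), 0, np.float64(6.5), 0, -0.7], [np.float64(-4.0), 0, np.float64(6.6), 0, -0.7], [np.float64(-3.7), 0, np.float64(6.8), 0, -0.7], [np.float64(-3.4), 0, np.float64(6.9), 0, -0.7], [np.float64(-3.1), 0, np.float64(7.1), 0, -0.7], [np.float64(-2.8), 0, np.float64(7.2), 0, -0.7], [np.float64(-2.5), 0, np.float64(7.3), 0, -0.7], [np.float64(-2.2), 0, np.float64(7.4), 0, -0.7], [np.float64(-1.9), 0, np.float64(7.5), 0, -0.7], [np.float64(-1.6), 0, np.float64(7.6), 0, -0.7], [np.float64(-1.3), 0, np.float64(7.6), 0, -0.7], [np.float64(-1.0), 0, np.float64(7.7), 0, -0.7], [np.float64(-0.6), 0, np.float64(7.7), 0, -0.7], [np.float64(-0.3), 0, np.float64(7.7), 0, -0.7]]
[-206.22202841 -182.00352071]
```

Gripped at 21.8 mm, which matches the tab's 22 mm. I'll swing the hood along the arc, with the fingertip sides pivoting on the tab, and start with 10 rows as a check.

```bash
python3 -m inch '[[[-3,0,-0.2,0,-0.7],[-4.7,0,-0.4,0,-0.7],[-7.7,0,-0.3,0,-0.7],[-7.7,0,0,0,-0.7],[-7.7,0,0.3,0,-0.7],[-7.7,0,0.6,0,-0.7],[-7.7,0,1,0,-0.7],[-7.6,0,1.3,0,-0.7],[-7.6,0,1.6,0,-0.7],[-7.5,0,1.9,0,-0.7],[-7.4,0,2.2,0,-0.7]]]' 12
```

```text
time_s: 14.75
ee_pos: [0.6382, 0.0264, 0.2342]
tool_rot: [-3.128, -0.278, -0.003]
contact_force: [1.9, 5.3, 2.7]
finger_gap: 0.0219
finger_force: 12.0
```

```bash
python3 -m inch '[[[-7.3,0,2.5,0,-0.7],[-7.2,0,2.8,0,-0.7],[-7.1,0,3.1,0,-0.7],[-6.9,0,3.4,0,-0.7],[-6.8,0,3.7,0,-0.7],[-6.6,0,4,0,-0.7],[-6.5,0,4.2,0,-0.7],[-6.3,0,4.5,0,-0.7],[-6.1,0,4.7,0,-0.7],[-5.9,0,5,0,-0.7],[-5.7,0,5.2,0,-0.7],[-5.5,0,5.5,0,-0.7],[0,0,0,0,-0.7]]]' 12; python3 -c "
from h import *
im,W=cloud('scene'); cv2.imwrite('pics/c1.png',cv2.resize(im[90:230,270:420,::-1],None,fx=4,fy=4,interpolation=cv2.INTER_CUBIC))"
```

```text
time_s: 16.05
ee_pos: [0.5586, 0.0123, 0.1839]
tool_rot: [-3.128, -0.276, 0.009]
contact_force: [-3.6, 4.1, 1.3]
finger_gap: 0.0219
finger_force: 12.0
```

View pics/c1.png

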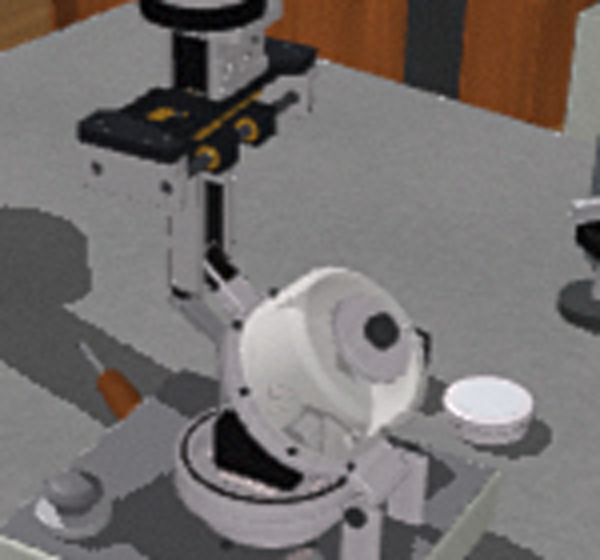

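The hood is about half closed, with the tab held between the fingers at (215,285) and the watch in the nest. Continuing, slower at the end.

```bash
python3 -m inch '[[[-5.2,0,5.7,0,-0.7],[-5,0,5.9,0,-0.7],[-4.7,0,6.1,0,-0.7],[-4.5,0,6.3,0,-0.7],[-4.2,0,6.5,0,-0.7],[-4,0,6.6,0,-0.7],[-3.7,0,6.8,0,-0.7],[-3.4,0,6.9,0,-0.7],[-3.1,0,7.1,0,-0.7],[-2.8,0,7.2,0,-0.7],[-2.5,0,7.3,0,-0.7],[-2.2,0,7.4,0,-0.7],[-1.9,0,7.5,0,-0.7],[-1.6,0,7.6,0,-0.7],[0,0,0,0,-0.7]]]' 12; python3 -c "
from h import *
st()"
```

```text
time_s: 17.6
ee_pos: [0.5104, 0.0038, 0.0874]
tool_rot: [-3.128, -0.276, 0.011]
contact_force: [-1.5, 4.0, -3.0]
finger_gap: 0.022
finger_force: 12.0
17.6 [0.5104 0.0038 0.0874] [-1.52  3.97 -3.03] 0.022 12.0
```

```bash
python3 -m inch '[[[-0.7,0,3.8,0,-0.7],[-0.6,0,3.8,0,-0.7],[-0.5,0,3.8,0,-0.7],[-0.4,0,3.5,0,-0.7],[-0.3,0,3,0,-0.7],[-0.2,0,3,0,-0.7],[-0.1,0,2,0,-0.7],[0,0,1.5,0,-0.7],[0,0,0,0,-0.7]]]' 12; python3 -m inch '[[[0,0,1,0,-0.7],[0,0,1,0,-0.7],[0,0,0,0,-0.7]]]' 12
```

```text
time_s: 18.5
ee_pos: [0.5081, 0.0034, 0.0646]
tool_rot: [-3.128, -0.276, 0.009]
contact_force: [-3.6, 3.8, -0.1]
finger_gap: 0.022
finger_force: 12.0
time_s: 18.8
ee_pos: [0.508, 0.0034, 0.0626]
tool_rot: [-3.128, -0.276, 0.01]
contact_force: [-4.3, 4.7, 0.1]
finger_gap: 0.0219
finger_force: 12.0
```

```bash
python3 -m inch '[[[0,0,0.8,0,-0.7],[0,0,0.8,0,-0.7],[0,0,0.8,0,-0.7],[0,0,0,0,-0.7]]]' 12; python3 -m inch '[[[0,0,0.7,0,-0.7],[0,0,0.7,0,-0.7],[0,0,0,0,-0.7]]]' 12;  python3 -m inch '[[[0,0,0.7,0,-0.7],[0,0,0.7,0,-0.7],[0,0,0,0,-0.7]]]' 12
```

```text
time_s: 19.2
ee_pos: [0.5079, 0.0034, 0.0602]
tool_rot: [-3.128, -0.276, 0.01]
contact_force: [-4.9, 4.0, 0.5]
finger_gap: 0.0218
finger_force: 12.0
time_s: 19.5
ee_pos: [0.5079, 0.0034, 0.0588]
tool_rot: [-3.128, -0.276, 0.01]
contact_force: [-4.2, 4.8, 0.4]
finger_gap: 0.0219
finger_force: 12.0
time_s: 19.8
ee_pos: [0.5079, 0.0034, 0.0574]
tool_rot: [-3.128, -0.276, 0.01]
contact_force: [-5.0, 4.6, -0.4]
finger_gap: 0.0221
finger_force: 12.0
```

```bash
cat > hood.py <<'E'
from h import *
C=np.array([.6118,.0215]);yaw=np.radians(10.1);c,s=np.cos(yaw),np.sin(yaw)
for n in('top','scene'):
    im,W=cloud(n);w=W.reshape(-1,3);w=w[~np.isnan(w[:,0])]
    q=np.c_[(w[:,:2]-C)@np.array([[c,-s],[s,c]])*1000,w[:,2]*1000]
    d=np.hypot(q[:,0],q[:,1]); k=q[(d>60)&(d<65)&(q[:,2]>104)&(q[:,2]<128)]
    if len(k)>10: print(n,'flange',len(k),'plane',np.linalg.lstsq(np.c_[k[:,:2],np.ones(len(k))],k[:,2],rcond=None)[0].round(3),np.median(k[:,2]).round(1))
    b=q[(d<30)&(q[:,2]>150)&(q[:,2]<200)]
    if len(b): print(n,'bell top',len(b),np.percentile(b[:,2],[50,95]).round(1))
    t=q[(abs(q[:,1]+1)<9)&(q[:,0]<-80)&(q[:,0]>-112)&(q[:,2]>100)&(q[:,2]<135)]
    if len(t): print(n,'tongue',len(t),np.median(t,0).round(1),t[:,:2].min(0).round(1))
st()
E
python3 hood.py
```

```text
top flange 104 plane [ 1.20000e-02 -2.00000e-03  1.13269e+02] 113.3
top bell top 562 [177.2 189. ]
scene flange 143 plane [-1.80000e-02  4.10000e-02  1.13042e+02] 112.0
scene bell top 243 [176.6 188.7]
scene tongue 36 [-90.6  -3.6 115.6] [-101.    -9.9]
19.9 [0.5079 0.0034 0.0574] [-4.47  4.7   0.45] 0.0219 12.0
```

The hood looks shut: the flange plane is level within noise. I'll release, then press the tongue lightly from above to make sure.

```bash
python3 -m inch '[[[0,0,0,0,-0.5],[0,0,0,0,-0.3],[0,0,0,0,-0.2],[0,0,0,0,-0.2],[0,0,-3,0,-0.2],[0,0,-8,0,-0.2],[0,0,-12,0,-0.2],[0,0,-14,0,-0.2],[0,0,-8,0,-0.5],[0,0,0,0,-1],[0,0,0,0,-1],[0,0,0,0,-1],[0,0,0,0,-1]]]' 12; python3 hood.py
```

```text
time_s: 21.2
ee_pos: [0.5103, 0.0031, 0.1027]
tool_rot: [-3.129, -0.276, 0.002]
contact_force: [-0.3, 0.3, 0.0]
finger_gap: 0.0014
finger_force: 0.0
top flange 84 plane [-7.0000e-03  6.0000e-03  1.1325e+02] 112.9
top bell top 555 [177.2 188.9]
scene flange 143 plane [-1.30000e-02  2.60000e-02  1.12707e+02] 112.1
scene bell top 253 [176.9 188.3]
scene tongue 48 [-92.   -1.8 115.9] [-109.3  -10. ]
21.3 [0.5104 0.0031 0.1028] [-0.07 -0.28 -0.17] 0.0006 0.0
```

```bash
python3 -m inch '[[[0,0,5,0,-1],[0,0,5,0,-1],[0,0,2,0,-1],[0,0,1,0,-1],[0,0,0,0,-1]]]' 12
```

```text
time_s: 21.8
ee_pos: [0.5106, 0.003, 0.0902]
tool_rot: [3.129, 0.276, -0.001]
contact_force: [0.4, 0.5, 0.2]
finger_gap: 0.0006
finger_force: 0.0
```

```bash
python3 -m inch '[[[0,0,1,0,-1],[0,0,1,0,-1],[0,0,1,0,-1],[0,0,0,0,-1]]]' 12;python3 -m inch '[[[0,0,1,0,-1],[0,0,1,0,-1],[0,0,0,0,-1]]]' 12; python3 -m inch '[[[0,0,1,0,-1],[0,0,0,0,-1]]]' 12
```

```text
time_s: 22.2
ee_pos: [0.5107, 0.0031, 0.0874]
tool_rot: [3.129, 0.277, -0.0]
contact_force: [-0.6, 0.7, 0.0]
finger_gap: 0.0006
finger_force: 0.0
time_s: 22.5
ee_pos: [0.5108, 0.003, 0.0854]
tool_rot: [3.129, 0.276, -0.0]
contact_force: [0.3, 0.5, -0.8]
finger_gap: 0.0004
finger_force: 0.0
time_s: 22.7
ee_pos: [0.5109, 0.003, 0.0849]
tool_rot: [3.129, 0.276, 0.001]
contact_force: [-1.2, 0.3, 2.0]
finger_gap: 0.0004
finger_force: 1.1
```

```bash
python3 -m inch '[[[0,0,0.7,0,-1],[0,0,0.7,0,-1],[0,0,0,0,-1]]]' 12;python3 -m inch '[[[0,0,0.7,0,-1],[0,0,0.7,0,-1],[0,0,0,0,-1]]]' 12
```

```text
time_s: 23.0
ee_pos: [0.5109, 0.003, 0.0848]
tool_rot: [3.129, 0.277, 0.002]
contact_force: [-2.9, 0.5, 7.5]
finger_gap: 0.0003
finger_force: 3.8
time_s: 23.3
ee_pos: [0.511, 0.003, 0.0847]
tool_rot: [3.129, 0.276, 0.003]
contact_force: [-5.1, 0.3, 13.3]
finger_gap: 0.0004
finger_force: 6.3
```

A firm stop at 13 N with no movement, so the hood is shut. Next is the lever: refit the knob and pivot, then back up.

```bash
python3 -m inch '[[[0,0,-5,0,-1],[0,0,-15,0,-1],[-5,0,-25,0,-0.5],[-15,0,-25,0,0],[-15,0,-5,0,0],[-10,0,0,0,0],[0,0,0,0,0]]]' 20
python3 - <<'E'
from h import *
C=np.array([.6118,.0215]);yaw=np.radians(10.1);c,s=np.cos(yaw),np.sin(yaw);A=np.array([[c,-s],[s,c]])
for n in('top','scene'):
    im,W=cloud(n);w=W.reshape(-1,3);w=w[~np.isnan(w[:,0])]
    q=np.c_[(w[:,:2]-C)@A*1000,w[:,2]*1000]
    q=q[(q[:,0]<-45)&(q[:,0]>-170)&(q[:,1]>40)&(q[:,1]<150)]
    k=q[(q[:,2]>134)&(q[:,2]<172)]; kt=k[k[:,2]>161]
    print(n,'knob',len(k),k.min(0).round(1),k.max(0).round(1),'top',len(kt),kt.mean(0).round(1),((kt.min(0)+kt.max(0))/2).round(1))
    a=q[(q[:,2]>120)&(q[:,2]<131)]
    if len(a): i=a[np.argsort(-np.hypot(*(a[:,:2]-kt.mean(0)[:2]).T))[:8]]; print('hub end',i.mean(0).round(1), 'arm max dist',np.hypot(*(a[:,:2]-kt.mean(0)[:2]).T).max())
    # line fit of arm dir
k=(np.array([.4544,.1097])-C)@A*1000; h=(np.array([.5286,.0829])-C)@A*1000
print('knob',k,'hub',h,np.hypot(*(k-h)))
plan(.4544,.1097,.155,10.1)
E
```

```text
time_s: 24.0
ee_pos: [0.4656, -0.0049, 0.1562]
tool_rot: [-3.129, -0.276, 0.001]
contact_force: [0.0, -0.9, -0.3]
finger_gap: 0.0369
finger_force: 0.0
top knob 55 [-148.   108.   140.1] [-130.7  124.7  168.3] top 46 [-139.5  116.   164.8] [-140.   115.8  164.8]
hub end [-60.  71. 126.] arm max dist 92.79765713632945
scene knob 65 [-146.7  103.5  134.3] [-130.3  122.4  167.7] top 19 [-138.9  112.6  164.2] [-139.6  113.   164.5]
hub end [-83.4  80.4 125.9] arm max dist 72.02400402938055
knob [-139.49345529  114.43590316] hub [-71.14314759  75.03900686] 78.89157115940834
yaw now 10.08 turn -0.0003 | shift after turn [   8.5 -114.8    0.6] | shift in present axes [   8.5 -114.8    0.6] tz [-0.001  0.    -1.   ]
```

```bash
python3 -m inch '[[[0.5,-8,0,0,0],[1,-18,0,0,0],[1,-22,0,0,0],[1,-22,0,0,0],[1,-22,0,0,0],[1,-15,0,0,0],[0,-7.8,0,0,0],[0,0,5,0,0],[0,0,12,0,0],[0,0,15,0,0],[0,0,12,0,0],[0,0,7,0,0],[0,0,3,0,0],[0,0,0,0,0],[0,0,0,0,-0.3],[0,0,0,0,-0.5],[0,0,0,0,-0.8],[0,0,0,0,-0.8],[0,0,0,0,-0.8]]]' 15
python3 - <<'E'
from h import *
st()
p=np.array([0,0]);th=np.linspace(2.09,-.02,36)
P=80*np.c_[-np.sin(th),-np.cos(th)];D=np.diff(P,axis=0)
print(' '.join('[%.1f,%.1f,0,0,-0.8],'%(x,-y) for x,y in D))
E
```

```text
time_s: 26.0
ee_pos: [0.4515, 0.1098, 0.103]
tool_rot: [-3.128, -0.277, 0.0]
contact_force: [-2.6, 2.0, 2.0]
finger_gap: 0.0179
finger_force: 15.0
26.0 [0.4515 0.1098 0.103 ] [-2.57  2.    1.96] 0.0179 15.0
[-2.3,4.3,0,0,-0.8], [-2.0,4.4,0,0,-0.8], [-1.7,4.5,0,0,-0.8], [-1.5,4.6,0,0,-0.8], [-1.2,4.7,0,0,-0.8], [-0.9,4.7,0,0,-0.8], [-0.6,4.8,0,0,-0.8], [-0.3,4.8,0,0,-0.8], [-0.0,4.8,0,0,-0.8], [0.3,4.8,0,0,-0.8], [0.5,4.8,0,0,-0.8], [0.8,4.7,0,0,-0.8], [1.1,4.7,0,0,-0.8], [1.4,4.6,0,0,-0.8], [1.7,4.5,0,0,-0.8], [1.9,4.4,0,0,-0.8], [2.2,4.3,0,0,-0.8], [2.5,4.1,0,0,-0.8], [2.7,4.0,0,0,-0.8], [2.9,3.8,0,0,-0.8], [3.2,3.6,0,0,-0.8], [3.4,3.4,0,0,-0.8], [3.6,3.2,0,0,-0.8], [3.8,3.0,0,0,-0.8], [3.9,2.8,0,0,-0.8], [4.1,2.5,0,0,-0.8], [4.2,2.3,0,0,-0.8], [4.4,2.0,0,0,-0.8], [4.5,1.8,0,0,-0.8], [4.6,1.5,0,0,-0.8], [4.7,1.2,0,0,-0.8], [4.7,0.9,0,0,-0.8], [4.8,0.6,0,0,-0.8], [4.8,0.3,0,0,-0.8], [4.8,0.0,0,0,-0.8],
```

The knob is gripped at 17.9 mm (18 mm knob). Swinging it in.

```bash
python3 -m inch '[[[-2.3,4.3,0,0,-0.8],[-2,4.4,0,0,-0.8],[-1.7,4.5,0,0,-0.8],[-1.5,4.6,0,0,-0.8],[-1.2,4.7,0,0,-0.8],[-0.9,4.7,0,0,-0.8],[-0.6,4.8,0,0,-0.8],[-0.3,4.8,0,0,-0.8],[0,4.8,0,0,-0.8],[0.3,4.8,0,0,-0.8],[0.5,4.8,0,0,-0.8],[0.8,4.7,0,0,-0.8],[1.1,4.7,0,0,-0.8],[1.4,4.6,0,0,-0.8],[0,0,0,0,-0.8]]]' 15
```

```text
time_s: 27.5
ee_pos: [0.4579, 0.0428, 0.1029]
tool_rot: [3.128, 0.275, 0.002]
contact_force: [-1.2, 1.1, 3.6]
finger_gap: 0.0176
finger_force: 15.0
```

```bash
python3 -m inch '[[[1.7,4.5,0,0,-0.8],[1.9,4.4,0,0,-0.8],[2.2,4.3,0,0,-0.8],[2.5,4.1,0,0,-0.8],[2.7,4,0,0,-0.8],[2.9,3.8,0,0,-0.8],[3.2,3.6,0,0,-0.8],[3.4,3.4,0,0,-0.8],[3.6,3.2,0,0,-0.8],[3.8,3,0,0,-0.8],[3.9,2.8,0,0,-0.8],[4.1,2.5,0,0,-0.8],[4.2,2.3,0,0,-0.8],[4.4,2,0,0,-0.8],[4.5,1.8,0,0,-0.8],[4.6,1.5,0,0,-0.8],[0,0,0,0,-0.8]]]' 15
python3 - <<'E'
from h import *
C=np.array([.6118,.0215]);yaw=np.radians(10.1);c,s=np.cos(yaw),np.sin(yaw);A=np.array([[c,-s],[s,c]])
s=arm.observe(); print((s['ee_pos'][:2]-C)@A*1000)
E
```

```text
time_s: 29.2
ee_pos: [0.5191, 0.0027, 0.1029]
tool_rot: [-3.129, -0.276, 0.0]
contact_force: [-1.7, 3.2, 4.8]
finger_gap: 0.0176
finger_force: 15.0
[-94.57270297  -2.23677703]
```

```bash
python3 -m inch '[[[4.7,1.2,0,0,-0.8],[4.7,0.9,0,0,-0.8],[4,0.5,0,0,-0.8],[3,0.2,0,0,-0.8],[0,0,0,0,-0.8]]]' 15;python3 -m inch '[[[2,0,0,0,-0.8],[1.5,0,0,0,-0.8],[0,0,0,0,-0.8]]]' 15
```

```text
time_s: 29.7
ee_pos: [0.5352, 0.0032, 0.1028]
tool_rot: [-3.129, -0.277, 0.002]
contact_force: [-2.9, 5.0, 5.5]
finger_gap: 0.0179
finger_force: 15.0
time_s: 30.0
ee_pos: [0.5382, 0.0036, 0.1028]
tool_rot: [-3.129, -0.277, 0.003]
contact_force: [-3.9, 3.9, 6.9]
finger_gap: 0.0175
finger_force: 15.0
```

```bash
python3 -m inch '[[[1,0,0,0,-0.8],[1,0,0,0,-0.8],[0,0,0,0,-0.8]]]' 15;python3 -m inch '[[[1,0,0,0,-0.8],[0,0,0,0,-0.8]]]' 15; python3 -m inch '[[[1,0,0,0,-0.8],[0,0,0,0,-0.8]]]' 15
```

```text
time_s: 30.3
ee_pos: [0.5399, 0.0039, 0.1028]
tool_rot: [-3.129, -0.276, 0.004]
contact_force: [-5.2, 4.0, 6.7]
finger_gap: 0.0181
finger_force: 15.0
time_s: 30.5
ee_pos: [0.5398, 0.0039, 0.1028]
tool_rot: [-3.129, -0.276, 0.007]
contact_force: [-7.4, 2.7, 8.0]
finger_gap: 0.018
finger_force: 15.0
time_s: 30.7
ee_pos: [0.5398, 0.0038, 0.1027]
tool_rot: [3.129, 0.276, -0.011]
contact_force: [-9.6, 2.8, 8.4]
finger_gap: 0.0177
finger_force: 15.0
```

```bash
python3 -m inch '[[[1,0,0,0,-0.8],[0,0,0,0,-0.8],[-2,0,0,0,-0.6],[-1,0,0,0,-0.4],[0,0,0,0,-0.3],[0,0,0,0,-0.3],[0,0,-5,0,-0.3],[0,0,-15,0,-0.3],[0,0,-25,0,-0.3],[-10,0,-20,0,-0.5],[-20,0,0,0,-1],[-20,10,0,0,-1],[0,0,0,0,-1],[0,0,0,0,-1]]]' 15
python3 - <<'E'
from h import *
C=np.array([.6118,.0215]);yaw=np.radians(10.1);c,s=np.cos(yaw),np.sin(yaw);A=np.array([[c,-s],[s,c]])
for n in('top','scene'):
    im,W=cloud(n);cv2.imwrite(f'pics/l_{n}.png',cv2.resize(im[150:260,235:365,::-1] if n=='top' else im[140:260,270:420,::-1],None,fx=5,fy=5,interpolation=cv2.INTER_CUBIC))
    w=W.reshape(-1,3);w=w[~np.isnan(w[:,0])]
    q=np.c_[(w[:,:2]-C)@A*1000,w[:,2]*1000]
    q=q[(q[:,0]<-56)&(q[:,0]>-100)&(q[:,1]>-30)&(q[:,1]<95)]
    k=q[(q[:,2]>136)&(q[:,2]<169)]
    if len(k): print(n,'knob',len(k),k.mean(0).round(1),k.min(0).round(1),k.max(0).round(1))
    a=q[(q[:,2]>121)&(q[:,2]<130)]
    for y in range(0,90,10):
        b=a[(a[:,1]>=y)&(a[:,1]<y+10)]
        if len(b): print('  arm y',y,len(b),((b.min(0)+b.max(0))/2).round(1))
plan(.5195,-.0738,.10,10.1)
E
```

```text
time_s: 32.1
ee_pos: [0.4939, -0.0148, 0.169]
tool_rot: [3.129, 0.275, 0.004]
contact_force: [0.0, -0.1, -0.0]
finger_gap: 0.0004
finger_force: 0.0
  arm y 60 1 [-58.1  69.7 127.2]
  arm y 70 24 [-67.7  75.  126.5]
  arm y 80 25 [-68.1  85.3 126.1]
scene knob 69 [-68.3  -9.3 153.7] [-77.5 -17.7 137.1] [-61.7   0.9 167.9]
  arm y 70 3 [-78.4  76.8 128.5]
yaw now 10.10 turn 0.0000 | shift after turn [14.8 62.8 68.1] | shift in present axes [14.7 62.8 68.2] tz [ 0.001  0.    -1.   ]
```

View pics/l_top.png

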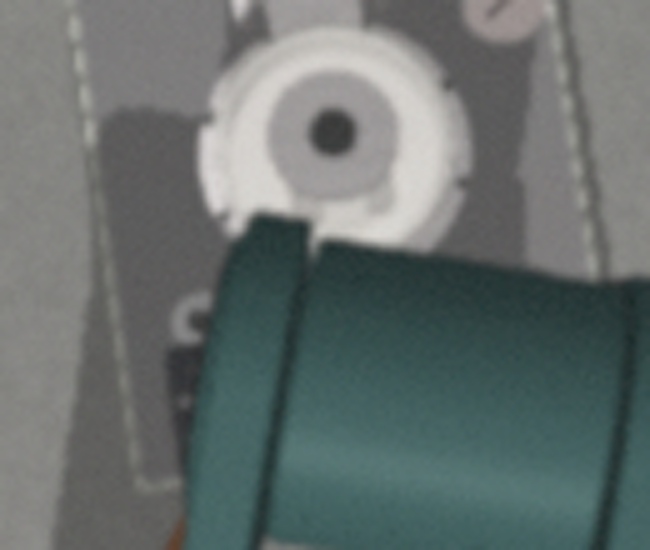

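The arm covers the lever in the top view. I'll step aside for a clear look before touching the button.

```bash
python3 -m inch '[[[0,10,0,0,-1],[0,25,0,0,-1],[0,35,0,0,-1],[0,40,0,0,-1],[0,40,0,0,-1],[0,30,0,0,-1],[0,15,0,0,-1],[0,0,0,0,-1],[0,0,0,0,-1]]]' 15
python3 - <<'E'
from h import *
C=np.array([.6118,.0215]);yaw=np.radians(10.1);c,s=np.cos(yaw),np.sin(yaw);A=np.array([[c,-s],[s,c]])
for n in('top','scene'):
    im,W=cloud(n);cv2.imwrite(f'pics/m_{n}.png',cv2.resize(im[150:260,235:365,::-1] if n=='top' else im[140:260,270:420,::-1],None,fx=5,fy=5,interpolation=cv2.INTER_CUBIC))
    w=W.reshape(-1,3);w=w[~np.isnan(w[:,0])]
    q=np.c_[(w[:,:2]-C)@A*1000,w[:,2]*1000]
    b=q[(abs(q[:,0]+105)<30)&(abs(q[:,1]+97)<30)&(q[:,2]>75)&(q[:,2]<97)]
    if len(b): print(n,'button',len(b),((b.min(0)+b.max(0))/2).round(1),np.median(b[:,2]))
    q=q[(q[:,0]<-56)&(q[:,0]>-100)&(q[:,1]>-30)&(q[:,1]<95)]
    k=q[(q[:,2]>136)&(q[:,2]<169)]
    if len(k): print(n,'knob',len(k),((k.min(0)+k.max(0))/2).round(1))
    a=q[(q[:,2]>121)&(q[:,2]<130)]
    for y in range(0,90,10):
        b=a[(a[:,1]>=y)&(a[:,1]<y+10)]
        if len(b): print('  arm y',y,len(b),((b.min(0)+b.max(0))/2).round(1))
plan(.5195,-.0738,.10,10.1)
E
```

```text
time_s: 33.1
ee_pos: [0.5274, -0.206, 0.1674]
tool_rot: [-3.128, -0.277, 0.001]
contact_force: [-0.7, -0.3, -0.1]
finger_gap: 0.0005
finger_force: 0.0
top button 170 [-107.1  -82.4   82.7] 84.2103928541782
top knob 48 [-70.6  -4.4 155.1]
  arm y 0 18 [-71.5   5.6 126.1]
  arm y 10 25 [-70.2  15.1 125.4]
  arm y 20 24 [-70.8  25.3 126.1]
  arm y 30 25 [-70.5  35.1 125.8]
  arm y 40 26 [-70.   45.1 125.8]
  arm y 50 24 [-70.9  55.  125.3]
  arm y 60 32 [-71.3  65.1 125.4]
  arm y 70 40 [-70.4  74.9 126.1]
  arm y 80 31 [-70.6  84.4 126.7]
scene button 109 [-105.5  -83.8   82.2] 83.69591011898115
scene knob 68 [-69.8  -6.6 152.1]
  arm y 70 3 [-79.   77.7 127.8]
yaw now 10.19 turn 0.0017 | shift after turn [  15.2 -130.9   67.8] | shift in present axes [  15.4 -130.8   67.9] tz [ 0.  0. -1.]
```

View pics/m_top.png

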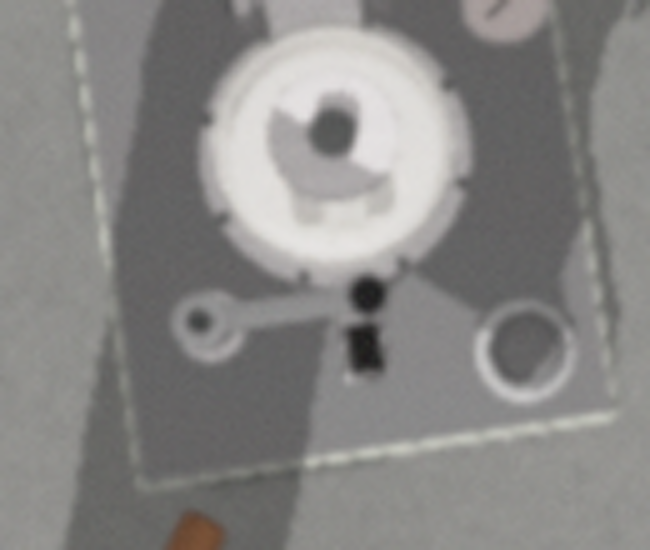

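The lever arm lies straight along −y (arm points at x = −70.5 ± 0.7 all along), over the tongue, with the knob at (367,295) in the crop: fully home. The button is at (525,350). Now pressing it.

```bash
python3 -m inch '[[[2,-10,0,0,-1],[3,-25,0,0,-1],[4,-30,0,0,-1],[4,-30,0,0,-1],[2.2,-20,0,0,-1],[0,-10,10,0,-1],[0,0,20,0,-1],[0,0,25,0,-1],[0,0,22,0,-1],[0,0,14,0,-1],[0,0,6,0,-1],[0,0,0,0,-1],[0,0,0,0,-1]]]' 15; python3 -c "
from h import *
plan(.5195,-.0738,.057,10.1)"
```

```text
time_s: 34.5
ee_pos: [0.5212, -0.0812, 0.0717]
tool_rot: [3.129, 0.276, 0.003]
contact_force: [0.3, 0.2, 1.0]
finger_gap: 0.0007
finger_force: 0.0
yaw now 10.10 turn -0.0001 | shift after turn [-0.3 -7.5 14.7] | shift in present axes [-0.4 -7.6 14.7] tz [ 0.002 -0.001 -1.   ]
```

```bash
python3 -m inch '[[[0,0,3,0,-1],[0,0,3,0,-1],[0,0,2,0,-1],[0,0,2,0,-1],[0,0,1,0,-1],[0,0,0,0,-1]]]' 15
```

```text
time_s: 35.1
ee_pos: [0.5203, -0.081, 0.0594]
tool_rot: [-3.129, -0.276, 0.001]
contact_force: [-1.2, 0.9, -0.7]
finger_gap: 0.0002
finger_force: 0.0
```

```bash
python3 -m inch '[[[0,0,1.5,0,-1],[0,0,1.5,0,-1],[0,0,1.5,0,-1],[0,0,0,0,-1]]]' 15;python3 -m inch '[[[0,0,1.5,0,-1],[0,0,1,0,-1],[0,0,0,0,-1]]]' 15;python3 -m inch '[[[0,0,1,0,-1],[0,0,1,0,-1],[0,0,0,0,-1]]]' 15
```

```text
time_s: 35.5
ee_pos: [0.5207, -0.081, 0.0555]
tool_rot: [3.129, 0.276, 0.001]
contact_force: [-0.7, 0.8, 3.3]
finger_gap: 0.0008
finger_force: 1.3
time_s: 35.8
ee_pos: [0.5207, -0.081, 0.053]
tool_rot: [3.129, 0.276, 0.001]
contact_force: [-0.2, 0.4, 4.0]
finger_gap: 0.0005
finger_force: 2.1
time_s: 36.1
ee_pos: [0.5207, -0.081, 0.0511]
tool_rot: [3.129, 0.276, 0.001]
contact_force: [-1.0, -0.0, 6.7]
finger_gap: 0.0003
finger_force: 2.7
```

```bash
python3 -m inch '[[[0,0,1,0,-1],[0,0,1,0,-1],[0,0,0,0,-1]]]' 15;python3 -m inch '[[[0,0,1,0,-1],[0,0,0,0,-1],[0,0,0,0,-1]]]' 15
```

```text
time_s: 36.4
ee_pos: [0.5209, -0.0811, 0.0508]
tool_rot: [3.129, 0.276, 0.002]
contact_force: [-3.5, 0.7, 11.6]
finger_gap: 0.0003
finger_force: 5.8
time_s: 36.7
ee_pos: [0.521, -0.0811, 0.0507]
tool_rot: [3.129, 0.277, 0.003]
contact_force: [-6.3, 2.0, 15.6]
finger_gap: 0.0005
finger_force: 7.4
```

Fully down, on its stop at 15 N. Lift away, step aside and check everything.

```bash
python3 -m inch '[[[0,0,-4,0,-1],[0,0,-6,0,-1],[0,0,-15,0,-1],[0,0,-25,0,-1],[0,0,-30,0,-1],[0,0,-30,0,-1],[0,15,-15,0,-1],[0,30,0,0,-1],[0,40,0,0,-1],[0,40,0,0,-1],[0,20,0,0,-1],[0,5,0,0,-1],[0,0,0,0,-1],[0,0,0,0,-1]]]' 15; python3 hood.py
python3 - <<'E'
from h import *
C=np.array([.6118,.0215]);yaw=np.radians(10.1);c,s=np.cos(yaw),np.sin(yaw);A=np.array([[c,-s],[s,c]])
W0=np.load('top0.npy')
im,W=cloud('top')
q=np.dstack([(W[...,:2]-C)@A*1000,W[...,2]*1000])
b=q[(abs(q[...,0]+105)<15)&(abs(q[...,1]+97)<30)&(q[...,2]>75)&(q[...,2]<97)]; print('button z p90',np.percentile(b[:,2],90))
a=q[(q[...,2]>121)&(q[...,2]<130)&(abs(q[...,0]+70)<12)&(q[...,1]>5)&(q[...,1]<80)]; print('lever slope',np.polyfit(a[:,1],a[:,0],1))
for n,(u0,u1,v0,v1) in dict(dress=(185,215,200,235),tin=(185,222,160,195),loupe=(418,440,174,196)).items():
    print(n,[np.nanmean(w[v0:v1,u0:u1][w[v0:v1,u0:u1,2]>.01],0).round(4) for w in(W0,W)])
E
```

```text
time_s: 38.1
ee_pos: [0.5467, -0.2272, 0.1726]
tool_rot: [-3.128, -0.278, 0.0]
contact_force: [-0.4, 0.4, 0.2]
finger_gap: 0.0004
finger_force: 0.0
top flange 208 plane [-6.00000e-03  1.00000e-03  1.12325e+02] 112.3
top bell top 561 [176.3 188.7]
top tongue 91 [-94.6  -0.9 114. ] [-108.7   -9.9]
scene flange 141 plane [-4.10000e-02  6.60000e-02  1.13956e+02] 111.2
scene bell top 248 [175.8 187.6]
scene tongue 47 [-95.8  -6.5 113.1] [-107.9  -10. ]
38.2 [ 0.5468 -0.2271  0.173 ] [-0.13 -0.71  0.8 ] 0.0005 0.0
button z p90 87.56049239374474
lever slope [ 1.07137015e-04 -7.07153804e+01]
dress [array([0.5183, 0.2816, 0.0403]), array([0.5182, 0.2814, 0.0401])]
tin [array([0.6253, 0.2796, 0.0223]), array([0.6252, 0.2797, 0.0223])]
loupe [array([ 0.6191, -0.307 ,  0.0353]), array([ 0.5787, -0.2124,  0.3446])]
```

```bash
python3 -c "
from h import *
print(arm.job_done())"
```

```text
the job is handed in; nothing more can be done
None
```

The job is handed in at about 38 s: the round watch sits dial up in the nest, the hood is shut and locked, and the button was pressed to its stop and came back up; the rectangular watch and tin are unmoved, the loupe was hidden by the arm in the last check (never approached), and the real fingertips stood 38 mm higher than `arm.tip_reach` says, so I gripped the watch by its case, not the block sides.

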